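# Send the drawn-out ware boards home in the drying rack and bar them

## Robot

A 6-joint arm with a two-finger parallel gripper is mounted at the origin on a cart in front of the work surface, level with it; the furniture and walls round the work are solid. World frame = base frame: x ahead of the robot, y to its left, z up, the work surface at z = 0. Lengths are in m, angles in rad, forces in N, time in s.
With the tool pointing down it reaches from about 0.425 to 0.95 m from the base axis. Payload 3.5 kg.
Tool frame: the origin (TCP) lies between the finger pads; the fingertips stand 19 mm ahead of it and the grasp point (between the pads) is the TCP; y points along the fingers, z is the direction in which the jaws open and shut, and the axes are right-handed (so a half turn about y gives the same grasp; the last joint's range is limited). The gripper opens to 85 mm and grips with 20 to 120 N. Pads are 22 mm wide; open, the fingers measure 114 mm over their backs; the gripper's body (76 mm by 85 mm) begins 54 mm behind the grasp point. The pads swing forward as they close: fully open they stand 13 mm farther back than shut.
Start: joints at [1.038, 0.286, 1.577, -0, 1.279, -0.15], TCP at [0.252, 0.626, 0.218] pointing down, gripper open.
Joint ranges: [-2.77, 2.77], [-0.9, 2.22], [0.21, 2.48], [-1.53, 4.67], [0.24, 2.81], [-2.84, 2.84]. Speed limits (rad/s): [2.79, 2.79, 3.14, 3.14, 3.14, 3.14].

## Interface

Orientations are given as a unit quaternion [x, y, z, w].
In Python, from plant import get_state, read_camera, camera_model, sign_off gives the robot as it stands.
- The arm moves only by the tool carry_out, never from a script. Its argument "moves" is a list of rows, each a list of 7 numbers: the turn, a rotation vector about the tool's x, y, z in rad, then the shift along the tool's x, y, z in m, then the closure, from -1 (fully open) to 1 (shut). In form: [[wx, wy, wz, dx, dy, dz, jaw], ...]. A call has 1 to 10 rows; each row shifts and turns the commanded pose from where the row before left it, along the tool's axes as they then stand; what a row does not reach is not made up. A row lasts 1/8 s, in which the tool goes at most 62.5 mm and 10.7 degrees, less where a joint would pass 70% of its speed; a pose out of reach is approached as far as the arm can. A call is refused whole if a number of a shift passes 0.0625 or a number of a turn 0.188, either way. A call with a gripper value outside its range is refused whole. The fingers move at their own pace and stop on an object; "squeeze" is the grip in N (left out, the last holds). Time passes only in rows, so rows that do not move let the fingers close. It gives the time, the measured TCP pose, the force and the opening at its end, in the units of the state.
- get_state(): the state, without advancing time (a new reading comes with each control period).
- read_camera(name): name is "scene" or "top"; returns the picture (420x560x3 uint8, blue, green, red); there is no depth.
- camera_model(name): a dict with "camera_matrix" (3x3 intrinsics, pixels), "D" ([k1, k2, p1, p2, k3] as OpenCV has them; the pictures are not rectified), "pose" (4x4, takes a point from camera to world coordinates). Camera axes: x right, y down, z forward; pixel columns grow to the right and rows downward; lengths in m; the calibration is good to about 2 mm. A picture is of the moment at which its call begins. camera_model takes no time and is no camera call.
- sign_off(): hands the job in, once; it reports no verdict.
The state is a dict: "time": time; "qpos": joint angles; "dq": joint speeds; "joint_efforts": joint torques, N m; "eef_pos": TCP position; "tcp_rot": TCP orientation; "contact_force": force on the tool from outside, world axes, zero at the start; "wrist_torque": the same for the moment, N m; "opening": opening from 0.0 (shut) to 1.0 (fully open).
Only numpy, scipy, OpenCV 4.12 (cv2) and the standard library are available. Lean on these libraries where they do the work, as an engineer would, in place of code of your own. Each camera call takes 0.05 s, during which the arm holds its last target. There are 200 camera calls.

## Task

The two ware boards with drying clay animals have been left drawn out towards you on the rails of the wooden drying rack. With the fingertips, push each board back along its rails until it drops into its locating notches, then swing the wooden turn-button on the middle rail square across, either way round, so that it bars both boards. Only push: do not lift anything, keep the clay animals lying on their boards, and leave the cup and the other things round the rack where they are.

Things in the scene. Friction and masses are not known exactly. Their poses are not given: they have to be found in the camera images.
- rack: wooden drying rack, fixed, two open-topped bays. Origin: on the table, mid-width; +x along the rails, the way boards go home, +y its left. Rails from x = -225 to +147, 404 wide; middle rail 24 wide, 88 high, outer ones 16 wide, 84 high (mm). Boards rest on ledges 70 mm high, 16 wide, notched at x = +-85 (25 long, 8 deep); between the ledges it is open down to 31 mm above the table.
- home_left (a point): point on the rack where the left board's origin lies when home: 62 mm above the table, bay centre (rack x = 0, y = +99 mm); the notches leave it 3.5 mm either way along x, and their far walls then stop the board
- home_right (a point): the same for the right board (rack x = 0, y = -99 mm)
- board_left: loose battened plywood ware board in the rack's left (+y) bay, 240 (x) x 170 (y) x 12 mm, about 0.6 kg; two battens 18 mm wide, 12 mm deep across its underside, 85 mm before and behind its middle. Origin: middle, level with the battens' undersides (plywood 12 to 24 mm above it): z = 70 mm while riding on the ledges, 62 mm once dropped into the notches. Axes as the rack's, 2 mm side play. Slides with 2 to 7 N.
- board_left_front (a point): middle of the near edge face of the left board, half-way up its 12 mm thickness: where to push; pushed there it does not jam
- board_right: loose battened plywood ware board in the rack's right (-y) bay, 240 (x) x 170 (y) x 12 mm, about 0.6 kg; two battens 18 mm wide, 12 mm deep across its underside, 85 mm before and behind its middle. Origin: middle, level with the battens' undersides (plywood 12 to 24 mm above it): z = 70 mm while riding on the ledges, 62 mm once dropped into the notches. Axes as the rack's, 2 mm side play. Slides with 2 to 7 N.
- board_right_front (a point): middle of the near edge face of the right board, half-way up its 12 mm thickness: where to push
- turn_button (a joint): angle of the wooden turn-button, rad: 0 = lengthwise on the middle rail, peg end towards the robot (the start, clear of the boards); + is anticlockwise from above (peg end to the rack's right, -y); stops at +-1.57, square across. Stays where left (about 1 N at the peg). Clears seated boards (tops 86 mm high) by 3.5 mm; a board still riding on its ledges blocks it.
- button_pivot (a point): pivot of the turn-button (rack x = -95 mm, y = 0), level with the button's underside, 89.5 mm above the table. The button is a wooden bar 110 mm long, 22 mm wide, 14 mm thick with round ends, reaching 55 mm either side of the pivot
- button_peg (a point): top centre of the upright finger peg on the turn-button, 44 mm from the pivot, 14 mm in diameter, standing 17 mm above the bar; its top is 120.5 mm above the table
- fish_a: flat clay fish, 69 x 73 mm, 7 mm thick, lying loose on the left board. Origin: centre of its underside.
- dolphin_h: small flat clay dolphin, 42 x 65 mm, 7 mm thick, lying loose on the left board. Origin: centre of its underside.
- fish_round: large round flat clay fish, 82 x 86 mm, 7 mm thick, lying loose on the right board. Origin: centre of its underside.
- dolphin_c: small flat clay dolphin, 51 x 61 mm, 7 mm thick, lying loose on the right board. Origin: centre of its underside.
- bisque_cup: bisque-fired cup with a painted band, 67 mm wide, 61 mm high, standing loose on the table left of the rack; a bystander. Origin: centre of its underside.
- fish_b: flat clay fish, 68 x 72 x 7 mm, loose on the table before the rack; a bystander. Origin: centre of its underside.
- croc_a: flat clay crocodile, 110 x 63 x 8 mm, loose on the table before the rack at the right; a bystander. Origin: centre of its underside.
Things that resemble listed ones, but are neither listed nor needed, are in the scene too. Leave any green look-alike of the fish_round alone.

How it is judged:
On the way, in this order (a step that is already met when the one before it is completed fails the run):
1. both ware boards are pushed home and have dropped flat into their notches (height (world z) of each of board_left, board_right below 0.0655 m and angle between each of board_left, board_right's own z axis and vertical below 0.02 rad and x of board_left in the frame of rack between -0.007 and 0.007 m and angle between the x axis of each of board_left, board_right and the x axis of rack, either way round below 0.06 rad and x of board_right in the frame of rack between -0.007 and 0.007 m), for 0.2 s.
2. the turn-button is swung square across, over the near edges of both boards ((value of joint turn_button above 1.3 rad or value of joint turn_button below -1.3 rad)), for 0.2 s.
At the end, for the whole second after the job is handed in: Both boards lie flat and still in their notches (origin within 7 mm of home along the rails and under 65.5 mm high, tilt under 0.02 rad), the turn-button is across to within 0.27 rad, and the four clay animals lie flat on their boards (all of step 1 and (value of joint turn_button above 1.3 rad or value of joint turn_button below -1.3 rad) and x of fish_a in the frame of board_left between -0.1 and 0.1 m and y of fish_a in the frame of board_left between -0.075 and 0.075 m and z of fish_a in the frame of board_left between 0.02 and 0.028 m and x of dolphin_h in the frame of board_left between -0.1 and 0.1 m and y of dolphin_h in the frame of board_left between -0.075 and 0.075 m and z of dolphin_h in the frame of board_left between 0.02 and 0.028 m and x of fish_round in the frame of board_right between -0.1 and 0.1 m and y of fish_round in the frame of board_right between -0.075 and 0.075 m and z of fish_round in the frame of board_right between 0.02 and 0.028 m and x of dolphin_c in the frame of board_right between -0.1 and 0.1 m and y of dolphin_c in the frame of board_right between -0.075 and 0.075 m and z of dolphin_c in the frame of board_right between 0.02 and 0.028 m and linear speed of each of board_left, board_right below 0.01 m/s and velocity of joint turn_button between -0.05 and 0.05 rad/s); the robot touches nothing.
It fails at once if a ware board is lifted off its rails (height (world z) of any of board_left, board_right above 0.078 m or angle between any of board_left, board_right's own z axis and vertical above 0.12 rad).
It fails at once if a clay animal is lifted from its board (height (world z) of any of fish_a, dolphin_h, fish_round, dolphin_c above 0.115 m).
It fails at once if the cup or a clay animal on the table is disturbed (moved more than 20 mm) (distance of any of bisque_cup, fish_b, croc_a from where it was at the start of the episode above 0.02 m).
It also fails if it takes over 59 s, if anything falls off the work surface, if the arm or the gripper's body presses on something with over 40 N, if the wrist force passes 120 N, or if a joint passes its speed limit or range.

## Working session

There is one attempt and no reset: what is moved stays moved. The work goes in short steps, Python scripts to look and compute and a tool call to move; the robot and the scene stay as the last step left them, time stands still between calls to the robot, and variables do not carry over. Pictures are saved under pics/ and viewed, about 8 in all and at most 12, crops included, and the job is handed in when it is done.

Besides the shell and the picture viewer there is one more tool, called after ">>>" by a JSON object that holds its "api" and its "payload", one argument or row to a line. carry_out: Moves the arm, as the interface text tells. Its arguments: {"type":"object","properties":{"moves":{"type":"array","items":{"type":"array","items":{"type":"number"}}},"squeeze":{"type":"number"}},"required":["moves"]}

```bash
ls; mkdir -p pics
python3 - <<'E'
from plant import *
import cv2
s=get_state(); print({k:s[k] for k in('time','eef_pos','tcp_rot','contact_force','opening')})
for n in('scene','top'):
    cv2.imwrite(f'pics/{n}0.png',read_camera(n)); m=camera_model(n); print(n,m)
E
```

```text
pics
{'time': 0.0, 'eef_pos': array([0.25170934, 0.62558207, 0.21683964]), 'tcp_rot': array([ 0.69498107, -0.13475764,  0.1342011 , -0.69342034]), 'contact_force': array([-0.11368504, -0.6563706 ,  0.2586782 ]), 'opening': 1.0011065202095253}
scene {'camera_matrix': array([[535.56240774,   0.        , 280.19023024],
       [  0.        , 535.56240774, 219.19836981],
       [  0.        ,   0.        ,   1.        ]]), 'D': array([-0.13072988,  0.        ,  0.        ,  0.        ,  0.        ]), 'pose': array([[ 0.78863907, -0.4766372 ,  0.38841395, -0.0361021 ],
       [-0.61467728, -0.59592773,  0.51676104, -0.83618543],
       [-0.01484089, -0.64628718, -0.76294995,  1.27205277],
       [ 0.        ,  0.        ,  0.        ,  1.        ]])}
top {'camera_matrix': array([[384.34050997,   0.        , 281.70414869],
       [  0.        , 384.34050997, 204.93073661],
       [  0.        ,   0.        ,   1.        ]]), 'D': array([0.00786434, 0.        , 0.        , 0.        , 0.        ]), 'pose': array([[-0.0036896 , -0.99351672,  0.1136262 ,  0.42998192],
       [-0.99984672,  0.00172043, -0.01742346, -0.04217277],
       [ 0.01711502, -0.11367307, -0.99337078,  1.06452929],
       [ 0.        ,  0.        ,  0.        ,  1.        ]])}
```

View pics/top0.png

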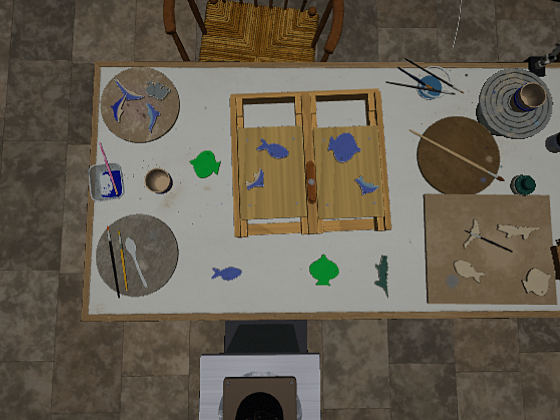

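View pics/scene0.png

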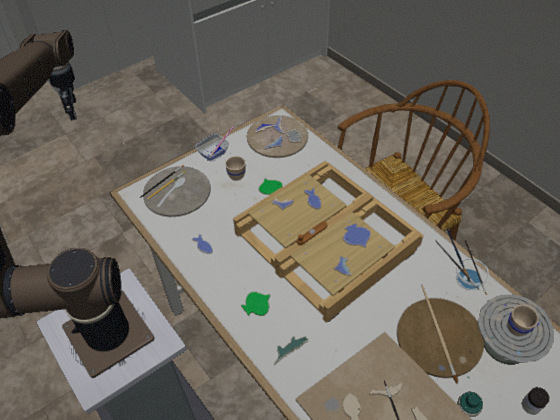

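The top view shows the rack at about px (232–391, 90–237). The boards' near edges are at row ~218 and the button is at (311,180). Next: a zoomed crop with sub-pixel features.

```bash
cat > h.py <<'E'
import numpy as np, cv2
from plant import *
def ray(n,uv,z):
    m=camera_model(n); T=m['pose']
    p=cv2.undistortPoints(np.array(uv,float).reshape(-1,1,2),m['camera_matrix'],m['D']).reshape(-1,2)
    d=np.c_[p,np.ones(len(p))]@T[:3,:3].T
    return T[:3,3]+d*((z-T[2,3])/d[:,2])[:,None]
def pix(n,P):
    m=camera_model(n); Ti=np.linalg.inv(m['pose'])
    r=cv2.Rodrigues(Ti[:3,:3])[0]
    return cv2.projectPoints(np.array(P,float).reshape(-1,1,3),r,Ti[:3,3],m['camera_matrix'],m['D'])[0].reshape(-1,2)
E
python3 - <<'E'
from h import *
t=cv2.imread('pics/top0.png')
c=cv2.resize(t[85:245,225:400],None,fx=3.7,fy=3.7,interpolation=cv2.INTER_CUBIC)
for i in range(0,175,25): cv2.putText(c,str(225+i),(int(i*3.7),10),0,.35,(0,0,255)); cv2.line(c,(int(i*3.7),12),(int(i*3.7),18),(0,0,255))
for i in range(0,160,20): cv2.putText(c,str(85+i),(0,int(i*3.7)+4),0,.35,(0,0,255))
cv2.imwrite('pics/crop.png',c)
print(ray('top',[(232,94),(376,90),(391,229),(236,237)],.084))
E
```

```text
[[ 0.83799253  0.0711588   0.084     ]
 [ 0.85029777 -0.31209541  0.084     ]
 [ 0.4796182  -0.33905871  0.084     ]
 [ 0.46040596  0.05696227  0.084     ]]
```

View pics/crop.png

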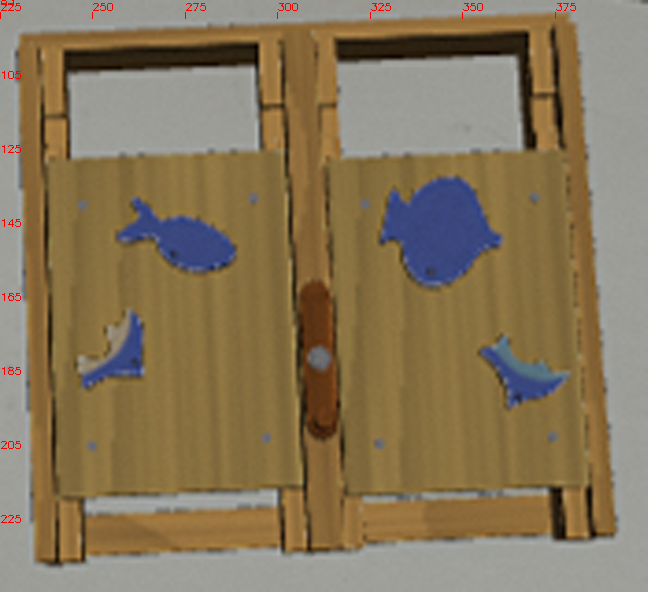

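Run:
```python
from h import *
f=lambda L:[(225+(a+.5)/3.7-.5,85+(b+.5)/3.7-.5) for a,b in L]
R=ray('top',f([(20,38),(575,15),(615,535),(38,562)]),.084)
L=ray('top',f([(47,160),(283,150),(303,488),(57,498)]),.094)
Q=ray('top',f([(327,158),(566,150),(588,487),(345,495)]),.094)
piv=ray('top',f([(318,357)]),.1045)[0]; ends=ray('top',f([(314,281),(321,438)]),.1035); mid=ray('top',f([(308,551),(341,550)]),.088)
d=lambda a,b:np.round(np.r_[np.linalg.norm(a-b)*1e3,np.degrees(np.arctan2(*(a-b)[[1,0]]))],1)
for n,X in(('rack',R),('L',L),('R',Q)):
    print(n,X[:,:2].round(4).tolist(),d(X[0],X[3]),d(X[1],X[2]),d(X[0],X[1]),d(X[3],X[2]))
print(piv,ends,mid,d(*ends))
yaw=np.mean([np.arctan2(*(X[i]-X[j])[[1,0]]) for X in(R,L,Q) for i,j in((0,3),(1,2))]+[np.arctan2(*(X[i]-X[j])[[1,0]])-np.pi/2 for X in(R,L,Q) for i,j in((0,1),(3,2))])
print('yaw',np.degrees(yaw))
M=np.array([[np.cos(yaw),-np.sin(yaw)],[np.sin(yaw),np.cos(yaw)]])
o1=R[:,:2].mean(0)+M@[.039,0]; o2=piv[:2]+M@[.095,0]; print('origin',o1,o2)
for n,X in(('L',L),('R',Q)): print(n,(X[:,:2]-o1)@M,((X.mean(0)[:2]-o1)@M))
# overlay check in scene
o=o1
w=lambda x,y,z:[*(o+M@[x,y]),z]
s=cv2.imread('pics/scene0.png')
P=[w(-.225,.202,.084),w(-.225,-.202,.084),w(.147,-.202,.084),w(.147,.202,.084),w(-.095,0,.1035),w(-.139,0,.1205)]
for u in pix('scene',P): cv2.circle(s,tuple((u*8).round().astype(int)),12,(0,0,255),-1,cv2.LINE_AA,3)
cv2.imwrite('pics/ov.png',cv2.resize(s[150:330,220:440],None,fx=3.3,fy=3.3))
```

```text
rack [[0.8355, 0.0763], [0.854, -0.323], [0.479, -0.3387], [0.4616, 0.0597]] [374.2   2.5] [375.3   2.4] [399.8  92.7] [398.8  92.5]
L [[0.7425, 0.0552], [0.75, -0.1106], [0.5113, -0.122], [0.5048, 0.0462]] [237.8   2.2] [239.    2.8] [166.   92.6] [168.4  92.2]
R [[0.7443, -0.1415], [0.7503, -0.3106], [0.5115, -0.3182], [0.5064, -0.1508]] [238.1   2.2] [238.9   1.8] [169.2  92. ] [167.5  91.8]
[ 0.60043147 -0.13246671  0.1045    ] [[ 0.65377895 -0.13044174  0.1035    ]
 [ 0.54464551 -0.13392527  0.1035    ]] [[ 0.46842151 -0.12549408  0.088     ]
 [ 0.46904035 -0.14818396  0.088     ]] [109.2   1.8]
yaw 2.3064262331771865
origin [ 0.69649075 -0.12983829] [ 0.69535451 -0.12864355]
L [[ 0.05339355  0.18306113]
 [ 0.05428424  0.01710579]
 [-0.18474063  0.01523894]
 [-0.18443198  0.18361802]] [-0.0653737   0.09975597]
R [[ 0.0472939  -0.01359199]
 [ 0.04652293 -0.18280074]
 [-0.19237171 -0.18076333]
 [-0.19077002 -0.01330637]] [-0.07233122 -0.09761561]
```

View pics/ov.png

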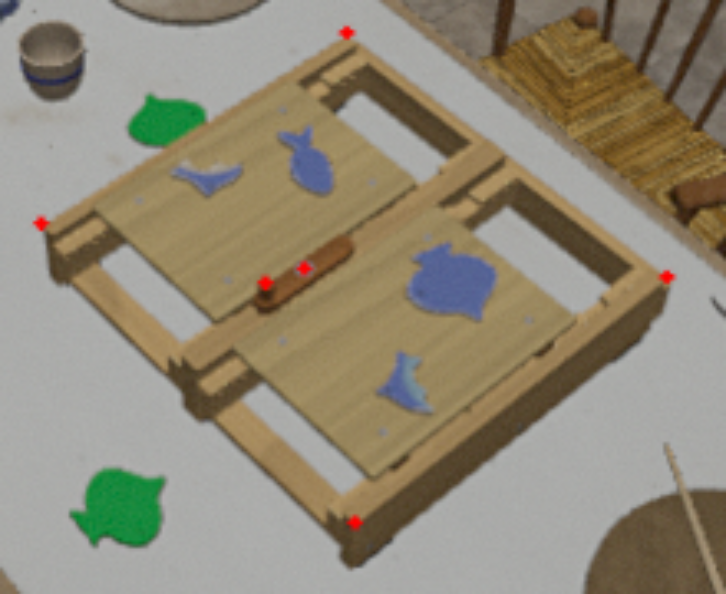

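Overlay agrees to about a pixel: the red rack corners, pivot and peg sit on their features. The rack origin is near (0.696, -0.129), yaw 2.3°, with the boards at x ≈ -65 and -72 mm (the expected sizes come out). Next, work out the tool axes.

```bash
cat >> h.py <<'E'
from scipy.spatial.transform import Rotation as Ro
YAW=np.radians(2.3); C,S=np.cos(YAW),np.sin(YAW); O=np.array([.696,-.1292])
def W(x,y,z): return np.array([O[0]+C*x-S*y,O[1]+S*x+C*y,z])
def rk(p): q=np.array(p[:2])-O; return np.array([C*q[0]+S*q[1],-S*q[0]+C*q[1],p[2]])
def st():
    s=get_state(); print(s['time'],'rack',(rk(s['eef_pos'])*1e3).round(1),'F',np.round(s['contact_force'],1),'op',round(s['opening'],2))
    return s
# target tool frame: x -> +-rack x, y -> down
def to(x,y,z,sgn=1):
    s=st(); R=Ro.from_quat(s['tcp_rot'])
    X=np.array([C,S,0])*sgn; Y=np.array([0,0,-1.]); T=Ro.from_matrix(np.c_[X,Y,np.cross(X,Y)])
    print('tool axes(rows world)',R.as_matrix().T.round(3).tolist()); print('turn',(R.inv()*T).as_rotvec().round(4),'shift after turn',T.inv().apply(W(x,y,z)-s['eef_pos']).round(4),'now',R.inv().apply(W(x,y,z)-s['eef_pos']).round(4))
E
python3 -c "
from h import *
to(-.225,.099,.217,1);to(-.225,.099,.217,-1);print(W(-.225,.099,.2))"
```

```text
0.1 rack [-413.6  772.   216.9] F [-0.9 -0.5  0.8] op 1.0
tool axes(rows world) [[0.928, -0.374, -0.0], [-0.001, -0.002, -1.0], [0.374, 0.928, -0.002]]
turn [ 0.0021 -0.4229 -0.0008] shift after turn [ 1.886e-01 -1.000e-04 -6.730e-01] now [ 0.4482  0.0009 -0.5363]
0.1 rack [-413.6  772.   216.9] F [-0.9 -0.5  0.8] op 1.0
tool axes(rows world) [[0.928, -0.374, -0.0], [-0.001, -0.002, -1.0], [0.374, 0.928, -0.002]]
turn [1.1000e-03 2.7187e+00 2.9000e-03] shift after turn [-1.886e-01 -1.000e-04  6.730e-01] now [ 0.4482  0.0009 -0.5363]
[ 0.46720821 -0.03930941  0.2       ]
```

>>> {"api": "carry_out", "payload": {
  "moves": [
    [0, -0.141, 0, 0.03, 0, -0.02, 1],
    [0, -0.141, 0, 0.04, 0, -0.02, 1],
    [0, -0.141, 0, 0.04, 0, -0.03, 1],
    [0, 0, 0, 0.04, 0, -0.05, 1],
    [0, 0, 0, 0.03, 0, -0.05, 1],
    [0, 0, 0, 0, 0, -0.05, 1],
    [0, 0, 0, 0, 0, -0.05, 1],
    [0, 0, 0, 0, 0, -0.05, 1],
    [0, 0, 0, 0, 0, -0.05, 1],
    [0, 0, 0, 0, 0, -0.05, 1]
  ],
  "squeeze": 60
}}

```text
time: 1.35
eef_pos: [0.4258, 0.1862, 0.2178]
tcp_rot: [0.707, 0.014, -0.014, -0.707]
contact_force: [-0.1, -0.7, -0.1]
opening: 0.001
```

```bash
python3 -c "
from h import *
to(-.225,.099,.217,1)"
```

```text
1.35 rack [-257.3  326.   217.8] F [-0.1 -0.7 -0.1] op 0.0
tool axes(rows world) [[0.999, 0.041, -0.0], [-0.0, -0.0, -1.0], [-0.041, 0.999, -0.0]]
turn [ 0.0002  0.0004 -0.0004] shift after turn [ 0.0323  0.0008 -0.227 ] now [ 0.0322  0.0008 -0.227 ]
```

>>> {"api": "carry_out", "payload": {
  "moves": [
    [0, 0, 0, 0.016, 0, -0.05, 1],
    [0, 0, 0, 0.016, 0, -0.05, 1],
    [0, 0, 0, 0, 0, -0.05, 1],
    [0, 0, 0, 0, 0, -0.05, 1],
    [0, 0, 0, 0, 0.03, -0.027, 1],
    [0, 0, 0, 0, 0.05, 0, 1],
    [0, 0, 0, 0, 0.03, 0, 1],
    [0, 0, 0, 0, 0.017, 0, 1],
    [0, 0, 0, 0, 0, 0, 1]
  ]
}}

```text
time: 2.48
eef_pos: [0.4666, -0.0374, 0.0902]
tcp_rot: [-0.707, -0.013, 0.015, 0.707]
contact_force: [-0.3, -0.2, 0.5]
opening: 0.002
```

```bash
python3 -c "
from h import *
to(-.225,.099,.091,1)"
```

```text
2.475 rack [-225.6  100.9   90.2] F [-0.3 -0.2  0.5] op 0.0
tool axes(rows world) [[0.999, 0.04, -0.003], [-0.003, 0.001, -1.0], [-0.04, 0.999, 0.001]]
turn [-0.0009  0.0002 -0.0026] shift after turn [ 0.0006 -0.0008 -0.0019] now [ 0.0006 -0.0008 -0.0019]
```

>>> {"api": "carry_out", "payload": {
  "moves": [
    [0, 0, 0, 0.01, 0, -0.002, 1],
    [0, 0, 0, 0.01, 0, 0, 1],
    [0, 0, 0, 0.005, 0, 0, 1],
    [0, 0, 0, 0.005, 0, 0, 1],
    [0, 0, 0, 0.005, 0, 0, 1],
    [0, 0, 0, 0.005, 0, 0, 1],
    [0, 0, 0, 0.005, 0, 0, 1]
  ]
}}

```text
time: 3.35
eef_pos: [0.5127, -0.0379, 0.0911]
tcp_rot: [-0.707, -0.014, 0.014, 0.707]
contact_force: [-0.5, 0.6, 0.6]
opening: -0.004
```

>>> {"api": "carry_out", "payload": {
  "moves": [
    [0, 0, 0, 0.005, 0, 0, 1],
    [0, 0, 0, 0.005, 0, 0, 1],
    [0, 0, 0, 0.005, 0, 0, 1],
    [0, 0, 0, 0.005, 0, 0, 1],
    [0, 0, 0, 0.005, 0, 0, 1],
    [0, 0, 0, 0.005, 0, 0, 1]
  ]
}}

```text
time: 4.1
eef_pos: [0.5427, -0.0368, 0.0912]
tcp_rot: [0.707, 0.014, -0.014, -0.707]
contact_force: [-0.5, -0.3, 0.4]
opening: -0.005
```

```bash
python3 -c "
from h import *
st()
c=read_camera('top')[85:245,225:400]
cv2.imwrite('pics/p1.png',cv2.resize(c,None,fx=3.7,fy=3.7,interpolation=cv2.INTER_CUBIC))"
```

```text
4.1 rack [-149.4   98.5   91.2] F [-0.5 -0.3  0.4] op -0.0
```

View pics/p1.png

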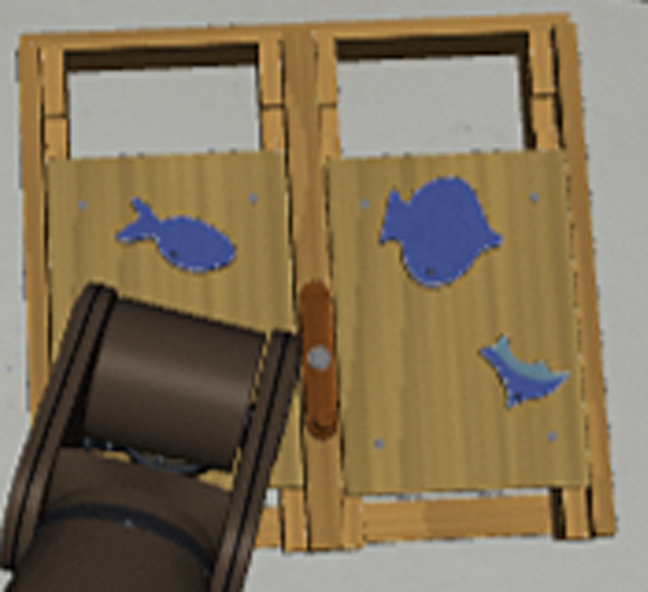

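The far edge of the left board has not moved (crop row ~155), and there is no force. I'll look from the scene camera to see where the fingers are.

```bash
python3 -c "
from h import *
s=get_state();print(s['qpos'],s['contact_force'])
c=read_camera('scene').copy()
for u in pix('scene',[s['eef_pos'],s['eef_pos']-[0,0,.019]]): print(u)
cv2.imwrite('pics/p2.png',cv2.resize(c[120:330,200:440],None,fx=2.8,fy=2.8,interpolation=cv2.INTER_CUBIC))"
```

```text
[-2.54043739e-01  1.42996959e-01  1.99502208e+00  1.12606994e-04
  1.00270246e+00 -1.86507377e+00] [ 0.25330033 -0.18969789 -0.04872521]
[274.31596782 222.84813232]
[274.46811947 227.04732895]
```

View pics/p2.png

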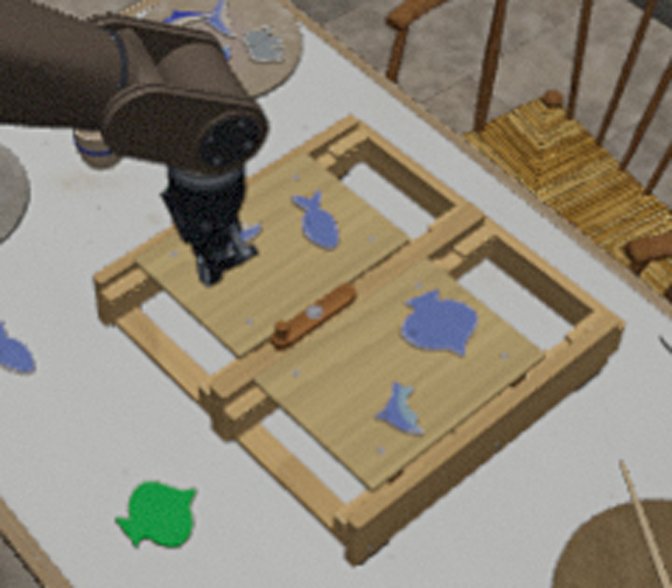

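```bash
python3 -c "
from h import *
s=get_state()
c=read_camera('scene').copy()
x0,y0=235,150
c=cv2.resize(c[y0:y0+100,x0:x0+90],None,fx=6,fy=6,interpolation=cv2.INTER_CUBIC)
for u in pix('scene',[s['eef_pos'],s['eef_pos']-[0,0,.019],s['eef_pos']+[0,0,.054]]):
  cv2.circle(c,tuple(((u-[x0,y0]+.5)*6).astype(int)),3,(0,0,255),-1)
cv2.imwrite('pics/p3.png',cv2.convertScaleAbs(c,alpha=1.5,beta=20))"
```

```text
(no output)
```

View pics/p3.png

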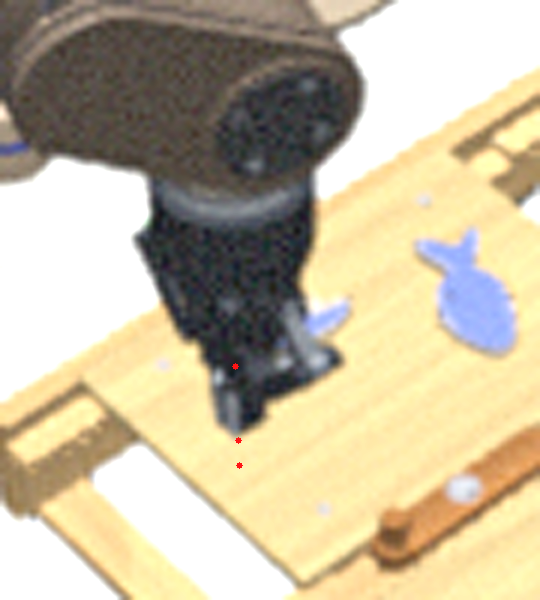

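The tip seems to end near TCP height rather than 19 mm below it, so it glides over or just touches the board with no force. I'll back off in free air and compare the fingers shut and open with the TCP axes overlaid.

>>> {"api": "carry_out", "payload": {
  "moves": [
    [0, 0, 0, 0, -0.03, 0, 1],
    [0, 0, 0, -0.02, -0.03, 0, 1],
    [0, 0, 0, -0.04, 0, 0, 1],
    [0, 0, 0, -0.02, 0, 0, 1],
    [0, 0, 0, 0, 0, 0, 1]
  ]
}}

```text
time: 4.88
eef_pos: [0.4614, -0.0398, 0.1511]
tcp_rot: [0.707, 0.014, -0.014, -0.707]
contact_force: [-0.3, 0.6, 0.4]
opening: 0.002
```

```bash
python3 -c "
from h import *
st(); cv2.imwrite('pics/shut.png',read_camera('scene')); np.save('e.npy',get_state()['eef_pos'])"
```

```text
4.875 rack [-230.8   98.7  151.1] F [-0.3  0.6  0.4] op 0.0
```

>>> {"api": "carry_out", "payload": {
  "moves": [
    [0, 0, 0, 0, 0, 0, -1],
    [0, 0, 0, 0, 0, 0, -1],
    [0, 0, 0, 0, 0, 0, -1],
    [0, 0, 0, 0, 0, 0, -1],
    [0, 0, 0, 0, 0, 0, -1]
  ]
}}

```text
time: 5.55
eef_pos: [0.4625, -0.04, 0.1512]
tcp_rot: [-0.707, -0.014, 0.014, 0.707]
contact_force: [0.3, 0.5, 0.0]
opening: 0.998
```

```bash
python3 -c "
from h import *
s=st(); cv2.imwrite('pics/open.png',read_camera('scene'))
e=s['eef_pos']; T=np.linalg.norm
P=[e,e-[0,0,.019],e+[.04,0,0],e+[0,.04,0]]
U=pix('scene',P); x0,y0=(U[0]-[32,55]).astype(int)
out=[]
for n in('shut','open'):
  c=cv2.imread(f'pics/{n}.png')[y0:y0+85,x0:x0+66]
  c=cv2.convertScaleAbs(cv2.resize(c,None,fx=6,fy=6,interpolation=cv2.INTER_CUBIC),alpha=1.6,beta=20)
  for u,k in zip(U,((0,0,255),(0,0,255),(255,0,0),(0,255,0))): cv2.circle(c,tuple(((u-[x0,y0]+.5)*6).astype(int)),3,k,-1)
  out.append(c)
cv2.imwrite('pics/p4.png',np.hstack(out))"
```

```text
5.55 rack [-229.7   98.5  151.2] F [0.3 0.5 0. ] op 1.0
```

View pics/p4.png

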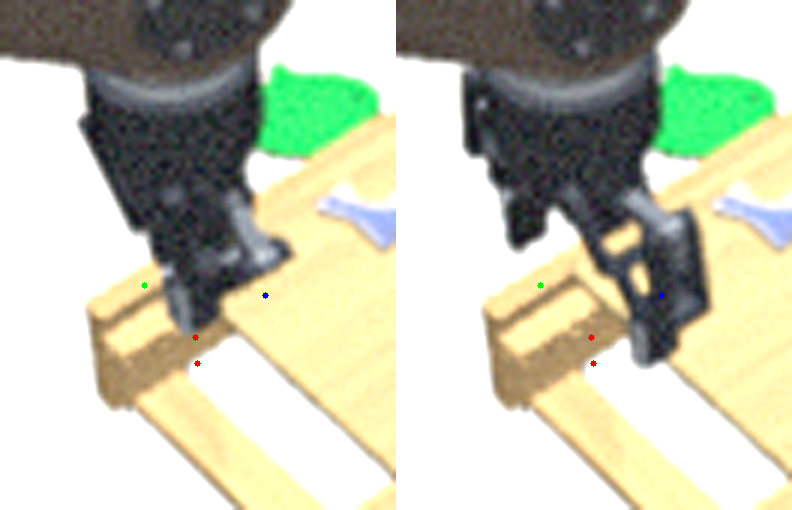

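Jaw axis is as expected. The fingers end about 24 mm higher than the nominal tip, which matches the contact-free pass over the board. So I'll go lower (TCP z ≈ 0.068; safe either way, since the bay is open down to 31 mm) and watch for force.

>>> {"api": "carry_out", "payload": {
  "moves": [
    [0, 0, 0, 0, 0, 0, 1],
    [0, 0, 0, 0, 0, 0, 1],
    [0, 0, 0, 0, 0, 0, 1],
    [0, 0, 0, 0, 0, 0, 1],
    [0, 0, 0, 0, 0.03, 0, 1],
    [0, 0, 0, 0, 0.03, 0, 1],
    [0, 0, 0, 0, 0.015, 0, 1],
    [0, 0, 0, 0, 0.008, 0, 1],
    [0, 0, 0, 0, 0, 0, 1]
  ]
}}

```text
time: 6.72
eef_pos: [0.4626, -0.04, 0.0683]
tcp_rot: [0.707, 0.014, -0.014, -0.707]
contact_force: [0.0, -0.8, -0.4]
opening: 0.003
```

>>> {"api": "carry_out", "payload": {
  "moves": [
    [0, 0, 0, 0.01, 0, 0, 1],
    [0, 0, 0, 0.01, 0, 0, 1],
    [0, 0, 0, 0.005, 0, 0, 1],
    [0, 0, 0, 0.005, 0, 0, 1],
    [0, 0, 0, 0.005, 0, 0, 1]
  ]
}}

```text
time: 7.35
eef_pos: [0.4977, -0.0385, 0.0682]
tcp_rot: [-0.707, -0.014, 0.014, 0.707]
contact_force: [-1.2, -0.8, -0.4]
opening: 0.0
```

>>> {"api": "carry_out", "payload": {
  "moves": [
    [0, 0, 0, 0.005, 0, 0, 1],
    [0, 0, 0, 0.005, 0, 0, 1]
  ]
}}

```text
time: 7.6
eef_pos: [0.5036, -0.0379, 0.068]
tcp_rot: [-0.707, -0.01, 0.019, 0.707]
contact_force: [-12.7, -0.3, 10.5]
opening: -0.002
```

>>> {"api": "carry_out", "payload": {
  "moves": [
    [0, 0, 0, 0.005, 0, 0, 1],
    [0, 0, 0, 0.005, 0, 0, 1]
  ]
}}

```text
time: 7.85
eef_pos: [0.5136, -0.0375, 0.068]
tcp_rot: [-0.707, -0.01, 0.019, 0.707]
contact_force: [-12.3, 0.1, 9.7]
opening: -0.001
```

Contact: the force slants (12 N back, 10 N up), so the tip is bearing on the board's top edge. I'll back off, go 15 mm lower, and push again.

>>> {"api": "carry_out", "payload": {
  "moves": [
    [0, 0, 0, -0.01, 0, 0, 1],
    [0, 0, 0, -0.01, 0, 0, 1],
    [0, 0, 0, 0, 0.01, 0, 1],
    [0, 0, 0, 0, 0.005, 0, 1],
    [0, 0, 0, 0, 0, 0, 1]
  ]
}}

```text
time: 8.48
eef_pos: [0.4971, -0.0384, 0.0524]
tcp_rot: [-0.707, -0.014, 0.015, 0.707]
contact_force: [0.4, 1.1, -0.4]
opening: -0.002
```

>>> {"api": "carry_out", "payload": {
  "moves": [
    [0, 0, 0, 0.01, 0, 0, 1],
    [0, 0, 0, 0.005, 0, 0, 1],
    [0, 0, 0, 0.005, 0, 0, 1],
    [0, 0, 0, 0.005, 0, 0, 1]
  ]
}}

```text
time: 8.98
eef_pos: [0.5193, -0.0374, 0.0532]
tcp_rot: [-0.707, -0.011, 0.019, 0.707]
contact_force: [-12.2, -0.3, 10.8]
opening: 0.001
```

```bash
python3 -c "
from h import *
s=st(); R=Ro.from_quat(s['tcp_rot']).as_matrix(); print(R[:,1].round(3))"
```

```text
8.975 rack [-172.9   98.8   53.2] F [-12.2  -0.3  10.8] op 0.0
[-0.011  0.001 -1.   ]
```

```bash
python3 -c "
from h import *
a=read_camera('scene')[150:270,235:335]; b=read_camera('top')[85:205,225:325]
f=lambda c,k:cv2.resize(cv2.convertScaleAbs(c,alpha=k,beta=15),None,fx=4,fy=4.5,interpolation=cv2.INTER_CUBIC)
cv2.imwrite('pics/p5.png',np.hstack([f(a,1.6),f(b,1)]))"
```

```text
(no output)
```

View pics/p5.png

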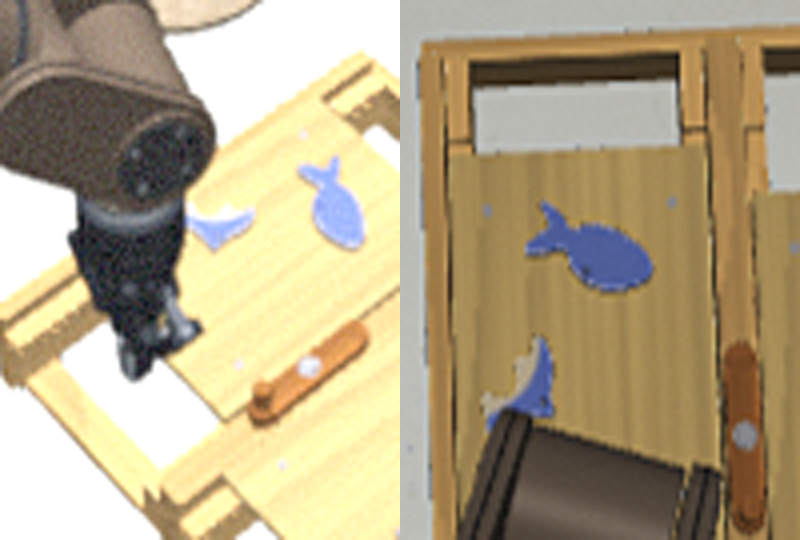

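The scene and top views show the board moving straight (far edge now at top row ~118, about 23 mm on) with the clay in place. Continue.

>>> {"api": "carry_out", "payload": {
  "moves": [
    [0, 0, 0, 0.005, 0, 0, 1],
    [0, 0, 0, 0.005, 0, 0, 1],
    [0, 0, 0, 0.005, 0, 0, 1],
    [0, 0, 0, 0.005, 0, 0, 1],
    [0, 0, 0, 0.005, 0, 0, 1],
    [0, 0, 0, 0.005, 0, 0, 1],
    [0, 0, 0, 0.004, 0, 0, 1]
  ]
}}

```text
time: 9.95
eef_pos: [0.5536, -0.0359, 0.053]
tcp_rot: [-0.707, -0.011, 0.018, 0.707]
contact_force: [-9.4, -0.6, 7.0]
opening: -0.005
```

>>> {"api": "carry_out", "payload": {
  "moves": [
    [0, 0, 0, 0.003, 0, 0, 1],
    [0, 0, 0, 0.003, 0, 0, 1]
  ]
}}

```text
time: 10.2
eef_pos: [0.5598, -0.0357, 0.0528]
tcp_rot: [-0.707, -0.012, 0.018, 0.707]
contact_force: [-10.3, -0.8, 5.9]
opening: -0.0
```

```bash
python3 -c "
from h import *
s=st()"
```

```text
10.2 rack [-132.3   98.9   52.8] F [-10.3  -0.8   5.9] op -0.0
```

```bash
cat >> h.py <<'E'
def far(img,side,z=.090):
    hsv=cv2.cvtColor(img,cv2.COLOR_BGR2HSV)[...,1].astype(np.float32); out=[]
    for y in (.055,.075,.095,.115,.135):
        xs=np.arange(.02,.128,.0005); P=np.array([W(x,side*y,z) for x in xs])
        u=pix('top',P).astype(np.float32); v=cv2.remap(hsv,u[None,:,0],u[None,:,1],cv2.INTER_LINEAR)[0]
        g=cv2.GaussianBlur(v[None],(0,0),2)[0]; 
        idx=np.where((g[:-1]>60)&(g[1:]<=60))[0]; out.append((xs[idx]*1e3).round(1).tolist())
    return out
E
python3 -c "
from h import *
a=cv2.imread('pics/top0.png'); print('before',far(a,1,.094),far(a,-1,.094))
b=read_camera('top'); print('now',far(b,1,.094),far(b,-1,.094))"
```

```text
before [[55.0], [55.0], [55.0], [55.0], [54.5]] [[48.0], [48.0], [48.0], [48.0], [48.0]]
now [[114.0], [113.5], [33.5, 115.0], [114.0], [113.5]] [[47.5], [47.5], [48.0], [48.0], [48.0]]
```

>>> {"api": "carry_out", "payload": {
  "moves": [
    [0, 0, 0, 0.003, 0, 0, 1],
    [0, 0, 0, 0.002, 0, 0, 1]
  ]
}}

```text
time: 10.5
eef_pos: [0.5633, -0.0356, 0.0528]
tcp_rot: [-0.707, -0.01, 0.019, 0.707]
contact_force: [-17.3, -1.6, 11.7]
opening: -0.006
```

>>> {"api": "carry_out", "payload": {
  "moves": [
    [0, 0, 0, 0.002, 0, 0, 1],
    [0, 0, 0, 0, 0, 0, 1]
  ]
}}

```text
time: 10.75
eef_pos: [0.5631, -0.0355, 0.0528]
tcp_rot: [-0.707, -0.008, 0.022, 0.707]
contact_force: [-20.1, -1.9, 13.8]
opening: 0.001
```

```bash
python3 -c "
from h import *
st()
b=read_camera('top'); print('now',far(b,1,.094),far(b,1,.086))"
```

```text
10.75 rack [-129.    98.9   52.8] F [-20.1  -1.9  13.8] op 0.0
now [[], [32.5], [], [], []] [[], [35.0], [], [], []]
```

>>> {"api": "carry_out", "payload": {
  "moves": [
    [0, 0, 0, -0.01, 0, 0, 1],
    [0, 0, 0, -0.03, 0, 0, 1],
    [0, 0, 0, -0.04, 0, 0, 1],
    [0, 0, 0, -0.01, -0.03, 0, 1],
    [0, 0, 0, 0, -0.05, 0, 1],
    [0, 0, 0, 0, -0.03, -0.03, 1],
    [0, 0, 0, 0, 0, -0.06, 1],
    [0, 0, 0, 0, 0, -0.06, 1],
    [0, 0, 0, 0, 0, -0.048, 1],
    [0, 0, 0, 0, 0, 0, 1]
  ]
}}

```text
time: 12.05
eef_pos: [0.4879, -0.2404, 0.1637]
tcp_rot: [0.708, 0.013, -0.012, -0.706]
contact_force: [0.4, 0.4, 0.1]
opening: -0.002
```

```bash
python3 -c "
from h import *
to(-.23,-.099,.053)
b=read_camera('top');a=cv2.imread('pics/top0.png');print(far(b,-1,.094))
s=read_camera('scene')
def f(i,x,y,w,h,k=1):return cv2.resize(i[y:y+h,x:x+w],(400,580),interpolation=cv2.INTER_CUBIC)
cv2.imwrite('pics/p6.png',np.hstack([f(b,228,88,100,145),f(s,230,150,110,160)]))"
```

```text
12.05 rack [-212.4 -102.8  163.7] F [0.4 0.4 0.1] op -0.0
tool axes(rows world) [[0.999, 0.036, 0.002], [0.002, -0.001, -1.0], [-0.036, 0.999, -0.002]]
turn [ 0.0016 -0.0043  0.0019] shift after turn [-0.0176  0.1107  0.0038] now [-0.0179  0.1106  0.0039]
[[48.0], [47.5], [47.5], [48.0], [48.0]]
```

View pics/p6.png

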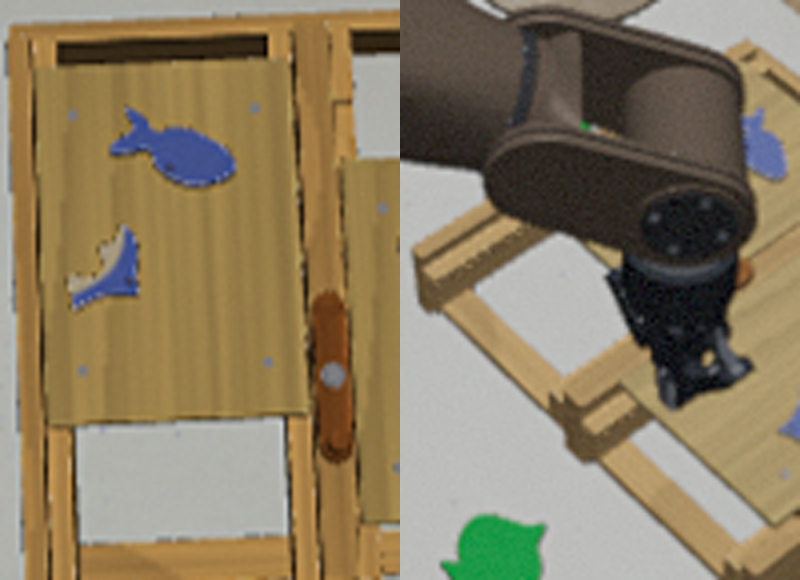

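```bash
python3 -c "
from h import *
f=lambda L:[(228+(a+.5)/4-.5,88+(b+.5)/4-.5) for a,b in L]
for z in(.094,.086):
  L=ray('top',f([(35,68),(285,58),(307,412),(50,425)]),z)
  X=np.array([rk(p) for p in L]); print(z,(X*1e3).round(1)[:,:2].tolist(),(X.mean(0)*1e3).round(1), 'len',np.linalg.norm(L[0]-L[3]),np.linalg.norm(L[1]-L[2]))
"
```

```text
0.094 [[116.5, 183.0], [117.2, 19.3], [-117.7, 16.7], [-119.3, 180.7]] [-0.9 99.9 94. ] len 0.23580502262761915 0.23493382792389556
0.086 [[119.6, 183.7], [120.3, 18.6], [-116.5, 16.0], [-118.2, 181.4]] [ 1.3 99.9 86. ] len 0.2377487457086767 0.23687036981247966
```

Left board: lengths fit z = 86 mm (dropped), x ≈ +1 to +3 mm, clay in place, and force rose against the notch wall. On to the right board in the same way.

>>> {"api": "carry_out", "payload": {
  "moves": [
    [0, -0.004, 0, -0.018, 0, 0.004, 1],
    [0, 0, 0, 0, 0.03, 0, 1],
    [0, 0, 0, 0, 0.04, 0, 1],
    [0, 0, 0, 0, 0.03, 0, 1],
    [0, 0, 0, 0, 0.011, 0, 1],
    [0, 0, 0, 0, 0, 0, 1],
    [0, 0, 0, 0.01, 0, 0, 1],
    [0, 0, 0, 0.01, 0, 0, 1],
    [0, 0, 0, 0.005, 0, 0, 1],
    [0, 0, 0, 0.005, 0, 0, 1]
  ]
}}

```text
time: 13.4
eef_pos: [0.4987, -0.2326, 0.0526]
tcp_rot: [-0.707, -0.015, 0.017, 0.707]
contact_force: [-10.4, -1.3, 8.3]
opening: 0.0
```

>>> {"api": "carry_out", "payload": {
  "moves": [
    [0, 0, 0, 0.005, 0, 0, 1],
    [0, 0, 0, 0.005, 0, 0, 1],
    [0, 0, 0, 0.005, 0, 0, 1],
    [0, 0, 0, 0.005, 0, 0, 1]
  ]
}}

```text
time: 13.9
eef_pos: [0.5172, -0.2318, 0.0527]
tcp_rot: [-0.707, -0.014, 0.018, 0.707]
contact_force: [-9.2, -0.7, 7.7]
opening: 0.0
```

```bash
python3 -c "
from h import *
to(-.15,-.099,.053)
print(far(read_camera('top'),-1,.094))"
```

```text
13.9 rack [-182.8  -95.3   52.7] F [-9.2 -0.7  7.7] op 0.0
tool axes(rows world) [[0.999, 0.045, -0.006], [-0.006, 0.001, -1.0], [-0.045, 0.999, 0.001]]
turn [-0.001   0.0049 -0.0064] shift after turn [ 0.0328 -0.0003 -0.0037] now [ 0.0327 -0.0005 -0.0038]
[[29.5, 66.5], [66.5], [66.5], [67.0], [67.0]]
```

>>> {"api": "carry_out", "payload": {
  "moves": [
    [0, 0, 0, 0.005, 0, 0, 1],
    [0, 0, 0, 0.005, 0, 0, 1],
    [0, 0, 0, 0.005, 0, 0, 1],
    [0, 0, 0, 0.005, 0, 0, 1],
    [0, 0, 0, 0.005, 0, 0, 1],
    [0, 0, 0, 0.005, 0, 0, 1],
    [0, 0, 0, 0.005, 0, 0, 1],
    [0, 0, 0, 0.005, 0, 0, 1],
    [0, 0, 0, 0.005, 0, 0, 1]
  ]
}}

```text
time: 15.08
eef_pos: [0.5619, -0.2296, 0.0524]
tcp_rot: [-0.706, -0.013, 0.018, 0.707]
contact_force: [-9.1, -0.8, 6.3]
opening: -0.002
```

>>> {"api": "carry_out", "payload": {
  "moves": [
    [0, 0, 0, 0.003, 0, 0, 1],
    [0, 0, 0, 0.003, 0, 0, 1]
  ]
}}

```text
time: 15.32
eef_pos: [0.5687, -0.2292, 0.0519]
tcp_rot: [-0.707, -0.014, 0.017, 0.707]
contact_force: [-5.9, -0.7, 3.6]
opening: 0.002
```

>>> {"api": "carry_out", "payload": {
  "moves": [
    [0, 0, 0, 0.003, 0, 0, 1],
    [0, 0, 0, 0, 0, 0, 1]
  ]
}}

```text
time: 15.58
eef_pos: [0.571, -0.2292, 0.0519]
tcp_rot: [-0.706, -0.014, 0.018, 0.707]
contact_force: [-8.7, -0.0, 4.4]
opening: -0.002
```

```bash
python3 -c "
from h import *
st()
b=read_camera('top');print(far(b,-1,.094))"
```

```text
15.575 rack [-128.9  -94.9   51.9] F [-8.7 -0.   4.4] op -0.0
[[57.5], [24.5], [], [], []]
```

>>> {"api": "carry_out", "payload": {
  "moves": [
    [0, 0, 0, 0.002, 0, 0, 1],
    [0, 0, 0, 0, 0, 0, 1]
  ]
}}

```text
time: 15.88
eef_pos: [0.5709, -0.2291, 0.0519]
tcp_rot: [-0.706, -0.012, 0.02, 0.708]
contact_force: [-14.1, 0.4, 8.8]
opening: -0.003
```

>>> {"api": "carry_out", "payload": {
  "moves": [
    [0, 0, 0, 0.002, 0, 0, 1],
    [0, 0, 0, 0, 0, 0, 1]
  ]
}}

```text
time: 16.12
eef_pos: [0.5708, -0.2291, 0.0519]
tcp_rot: [-0.706, -0.01, 0.023, 0.708]
contact_force: [-20.6, -1.6, 12.5]
opening: 0.003
```

Stalled at 20 N at the same place as the left one, so the right board is home. I'll retreat, rise, check both boards in the top view, and then do the button.

>>> {"api": "carry_out", "payload": {
  "moves": [
    [0, 0, 0, -0.01, 0, 0, 1],
    [0, 0, 0, -0.04, 0, 0, 1],
    [0, 0, 0, -0.04, 0, 0, 1],
    [0, 0, 0, 0, -0.05, 0, 1],
    [0, 0, 0, 0, -0.06, -0.05, 1],
    [0, 0, 0, 0, 0, -0.06, 1],
    [0, 0, 0, -0.02, 0, -0.06, 1],
    [0, 0, 0, -0.02, 0, 0, 1],
    [0, 0, 0, 0, 0, 0, 1]
  ]
}}

```text
time: 17.25
eef_pos: [0.4536, -0.3936, 0.1496]
tcp_rot: [-0.707, -0.015, 0.015, 0.707]
contact_force: [0.0, 0.6, -0.7]
opening: 0.002
```

```bash
python3 -c "
from h import *
to(-.132,-.05,.104)
b=read_camera('top')
c=cv2.resize(b[85:245,225:400],None,fx=3.7,fy=3.7,interpolation=cv2.INTER_CUBIC)
cv2.imwrite('pics/p7.png',c)"
```

```text
17.25 rack [-252.8 -254.4  149.6] F [ 0.   0.6 -0.7] op 0.0
tool axes(rows world) [[0.999, 0.042, 0.0], [-0.0, 0.001, -1.0], [-0.042, 0.999, 0.001]]
turn [-0.0013  0.0021  0.    ] shift after turn [0.1208 0.0456 0.2044] now [0.1212 0.0458 0.2041]
```

View pics/p7.png

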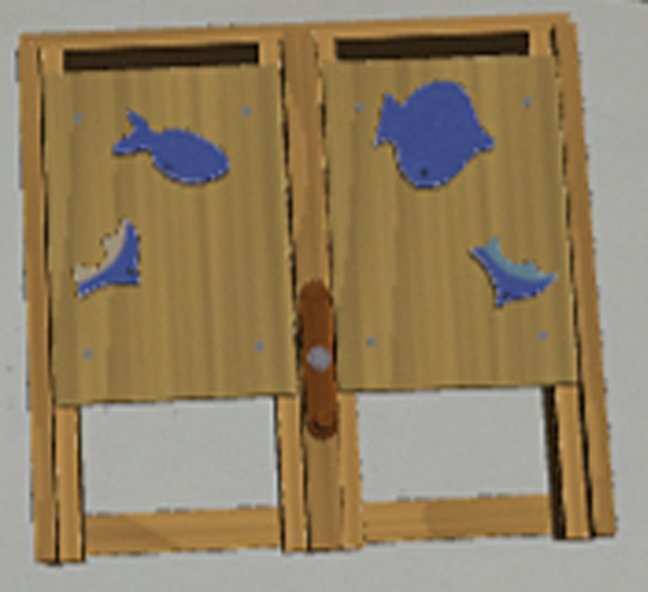

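Both boards sit at the far end, symmetric, with the clay where it was and the button still lengthwise. Now to the right of the peg.

>>> {"api": "carry_out", "payload": {
  "moves": [
    [0, 0, 0, 0.04, 0, 0.05, 1],
    [0, 0, 0, 0.04, 0, 0.05, 1],
    [0, 0, 0, 0.04, 0, 0.05, 1],
    [0, 0, 0, 0, 0, 0.03, 1],
    [0, 0, 0, 0, 0.02, 0.015, 1],
    [0, 0, 0, 0, 0.02, 0, 1],
    [0, 0, 0, 0, 0.006, 0, 1],
    [0, 0, 0, 0, 0, 0, 1]
  ]
}}

```text
time: 18.3
eef_pos: [0.5628, -0.1979, 0.1036]
tcp_rot: [-0.707, -0.015, 0.016, 0.707]
contact_force: [-0.9, -0.2, 0.0]
opening: -0.0
```

>>> {"api": "carry_out", "payload": {
  "moves": [
    [0, 0, 0, 0, 0, 0.01, 1],
    [0, 0, 0, 0, 0, 0.01, 1],
    [0, 0, 0, 0, 0, 0.005, 1],
    [0, 0, 0, 0, 0, 0.005, 1],
    [0, 0, 0, 0, 0, 0.005, 1]
  ]
}}

```text
time: 18.92
eef_pos: [0.5616, -0.1622, 0.1044]
tcp_rot: [0.707, 0.016, -0.016, -0.707]
contact_force: [0.4, -0.3, 0.1]
opening: -0.004
```

>>> {"api": "carry_out", "payload": {
  "moves": [
    [0, 0, 0, 0, 0, 0.005, 1],
    [0, 0, 0, 0, 0, 0.005, 1],
    [0, 0, 0, 0, 0, 0.005, 1]
  ]
}}

```text
time: 19.3
eef_pos: [0.5609, -0.1475, 0.1042]
tcp_rot: [0.707, 0.016, -0.016, -0.707]
contact_force: [-0.9, -1.7, 0.4]
opening: 0.001
```

```bash
python3 -c "
from h import *
st()"
```

```text
19.3 rack [-135.8  -12.9  104.2] F [-0.9 -1.7  0.4] op 0.0
```

A force of 1.7 N opposes the push, so the peg is engaged. Continue.

>>> {"api": "carry_out", "payload": {
  "moves": [
    [0, 0, 0, 0.001, 0, 0.005, 1],
    [0, 0, 0, 0.001, 0, 0.005, 1],
    [0, 0, 0, 0.001, 0, 0.005, 1],
    [0, 0, 0, 0.001, 0, 0.005, 1],
    [0, 0, 0, 0.002, 0, 0.005, 1],
    [0, 0, 0, 0.002, 0, 0.005, 1]
  ]
}}

```text
time: 20.05
eef_pos: [0.5685, -0.1175, 0.1044]
tcp_rot: [0.707, 0.016, -0.015, -0.706]
contact_force: [3.1, -3.7, -2.0]
opening: -0.0
```

```bash
python3 -c "
from h import *
st()
for n in('top','scene'): cv2.imwrite(f'pics/b_{n}.png',read_camera(n))
a=cv2.imread('pics/b_scene.png'); h=cv2.cvtColor(a,cv2.COLOR_BGR2HSV)
r=(h[...,0]<14)&(h[...,1]>140)&(h[...,2]>50); ys,xs=np.where(r[200:280,270:370]); print(len(xs),xs.mean()+270,ys.mean()+200,xs.min()+270,xs.max()+270,ys.min()+200,ys.max()+200)
for t in(0,-30,-45,-60,-90):
  k=np.radians(t); d=np.array([-np.cos(k),-np.sin(k)])
  print(t,pix('scene',[W(-.095+.044*d[0],.044*d[1],.1205),W(-.095-.05*d[0],-.05*d[1],.1035)]).round(0).tolist())
"
```

```text
20.05 rack [-126.9   16.8  104.4] F [ 3.1 -3.7 -2. ] op -0.0
35 312.2285714285714 233.74285714285713 294 330 229 236
0 [[300.0, 235.0], [324.0, 222.0]]
-30 [[296.0, 229.0], [329.0, 228.0]]
-45 [[296.0, 226.0], [329.0, 232.0]]
-60 [[297.0, 223.0], [329.0, 235.0]]
-90 [[301.0, 218.0], [324.0, 241.0]]
```

>>> {"api": "carry_out", "payload": {
  "moves": [
    [0, 0, 0, 0, 0, -0.005, 1],
    [0, 0, 0, -0.03, 0, 0, 1],
    [0, 0, 0, -0.03, 0, 0, 1],
    [0, 0, 0, 0, 0, 0.03, 1],
    [0, 0, 0, 0.01, 0, 0, 1],
    [0, 0, 0, 0.01, 0, 0, 1],
    [0, 0, 0, 0.01, 0, 0, 1],
    [0, 0, 0, 0.005, 0, 0, 1]
  ]
}}

```text
time: 21.15
eef_pos: [0.5425, -0.0939, 0.1042]
tcp_rot: [0.707, 0.016, -0.016, -0.707]
contact_force: [1.0, 0.1, 1.0]
opening: 0.001
```

>>> {"api": "carry_out", "payload": {
  "moves": [
    [0, 0, 0, 0.005, 0, 0, 1],
    [0, 0, 0, 0.005, 0, 0, 1],
    [0, 0, 0, 0.005, 0, 0, 1],
    [0, 0, 0, 0.005, 0, 0, 1]
  ]
}}

```text
time: 21.65
eef_pos: [0.5584, -0.0897, 0.1034]
tcp_rot: [-0.704, -0.012, 0.019, 0.709]
contact_force: [-9.0, 10.0, 7.5]
opening: -0.004
```

```bash
python3 -c "
from h import *
st()"
```

```text
21.65 rack [-135.9   45.   103.4] F [-9.  10.   7.5] op -0.0
```

>>> {"api": "carry_out", "payload": {
  "moves": [
    [0, 0, 0, -0.02, 0, 0, 1],
    [0, 0, 0, -0.05, 0, 0, 1],
    [0, 0, 0, -0.03, 0, -0.05, 1],
    [0, 0, 0, 0, 0, -0.06, 1],
    [0, 0, 0, 0, 0, 0, 1]
  ]
}}

```text
time: 22.28
eef_pos: [0.467, -0.2106, 0.1053]
tcp_rot: [0.708, 0.015, -0.013, -0.706]
contact_force: [0.8, 0.5, -1.4]
opening: -0.001
```

```bash
cat >> h.py <<'E'
def button():
    b=read_camera('top'); h=cv2.cvtColor(b,cv2.COLOR_BGR2HSV); c=pix('top',[W(-.095,0,.1035)])[0]; out={}
    r=((h[...,0]<13)&(h[...,1]>150)&(h[...,2]<160)).astype(np.uint8); m=np.zeros_like(r); cv2.circle(m,tuple(c.round().astype(int)),27,1,-1)
    ys,xs=np.where(r&m); P=ray('top',np.c_[xs,ys],.1035); q=np.array([rk(p) for p in P])[:,:2]-[-.095,0]
    w,v=np.linalg.eigh(np.cov(q.T)); a=v[:,1]; print('n',len(q),'mean',(q.mean(0)*1e3).round(1),'ext',(np.sqrt(12*w)*1e3).round(1),'axis deg',np.degrees(np.arctan2(a[1],a[0])).round(1))
E
python3 -c "
from h import *
st();button()"
```

```text
22.275 rack [-232.1  -72.2  105.3] F [ 0.8  0.5 -1.4] op -0.0
n 36 mean [ 2.5 -2.9] ext [ 22.4 118. ] axis deg 128.6
```

Button is at about -51°. My finger was too far to +y of the peg and pressed radially. I'll approach at y ≈ 30 and push diagonally.

>>> {"api": "carry_out", "payload": {
  "moves": [
    [0, 0, 0, 0.02, 0, 0.05, 1],
    [0, 0, 0, 0.02, 0, 0.052, 1],
    [0, 0, 0, 0.02, 0, 0, 1],
    [0, 0, 0, 0.015, 0, 0, 1],
    [0, 0, 0, 0, 0, 0, 1]
  ]
}}

```text
time: 22.95
eef_pos: [0.5376, -0.1013, 0.1043]
tcp_rot: [0.707, 0.016, -0.016, -0.707]
contact_force: [0.5, -0.7, 0.0]
opening: -0.004
```

```bash
python3 -c "
from h import *
to(-.145,.03,.104)"
```

```text
22.95 rack [-157.2   34.3  104.3] F [ 0.5 -0.7  0. ] op -0.0
tool axes(rows world) [[0.999, 0.045, 0.0], [0.0, -0.0, -1.0], [-0.045, 0.999, -0.0]]
turn [0.0001 0.005  0.0001] shift after turn [ 0.0122  0.0003 -0.0043] now [ 0.0122  0.0003 -0.0043]
```

>>> {"api": "carry_out", "payload": {
  "moves": [
    [0, 0.005, 0, 0.006, 0, -0.004, 1],
    [0, 0, 0, 0.006, 0, 0, 1],
    [0, 0, 0, 0.005, 0, 0, 1],
    [0, 0, 0, 0.005, 0, 0.002, 1]
  ]
}}

```text
time: 23.45
eef_pos: [0.5582, -0.1025, 0.1039]
tcp_rot: [-0.707, -0.013, 0.015, 0.707]
contact_force: [-2.7, 1.6, 0.9]
opening: -0.002
```

>>> {"api": "carry_out", "payload": {
  "moves": [
    [0, 0, 0, 0.004, 0, 0.002, 1],
    [0, 0, 0, 0.004, 0, 0.002, 1]
  ]
}}

```text
time: 23.7
eef_pos: [0.5665, -0.0977, 0.1039]
tcp_rot: [-0.707, -0.014, 0.014, 0.707]
contact_force: [-2.6, 1.8, 1.2]
opening: -0.001
```

```bash
python3 -c "
from h import *
st();button()"
```

```text
23.7 rack [-128.1   36.6  103.9] F [-2.6  1.8  1.2] op -0.0
n 1 mean [-39.8 -28.9] ext [nan nan] axis deg nanh.py:36: RuntimeWarning: Degrees of freedom <= 0 for slice
  w,v=np.linalg.eigh(np.cov(q.T)); a=v[:,1]; print('n',len(q),'mean',(q.mean(0)*1e3).round(1),'ext',(np.sqrt(12*w)*1e3).round(1),'axis deg',np.degrees(np.arctan2(a[1],a[0])).round(1))
  c *= np.true_divide(1, fact)
  c *= np.true_divide(1, fact)
```

Low force, so the peg is moving. Continue towards x ≈ -113 until the stop is felt.

>>> {"api": "carry_out", "payload": {
  "moves": [
    [0, 0, 0, 0.004, 0, 0.001, 1],
    [0, 0, 0, 0.004, 0, 0.001, 1]
  ]
}}

```text
time: 24.0
eef_pos: [0.575, -0.096, 0.1042]
tcp_rot: [0.707, 0.014, -0.014, -0.707]
contact_force: [-2.1, 0.6, -0.4]
opening: -0.003
```

>>> {"api": "carry_out", "payload": {
  "moves": [
    [0, 0, 0, 0.003, 0, 0.001, 1],
    [0, 0, 0, 0.003, 0, 0, 1]
  ]
}}

```text
time: 24.25
eef_pos: [0.581, -0.0949, 0.1042]
tcp_rot: [0.707, 0.014, -0.014, -0.707]
contact_force: [-1.7, 0.9, -0.5]
opening: 0.001
```

>>> {"api": "carry_out", "payload": {
  "moves": [
    [0, 0, 0, 0.002, 0, 0, 1],
    [0, 0, 0, 0.001, 0, 0, 1]
  ]
}}

```text
time: 24.5
eef_pos: [0.5826, -0.095, 0.1043]
tcp_rot: [0.707, 0.013, -0.015, -0.707]
contact_force: [-8.0, 0.4, 4.2]
opening: 0.003
```

```bash
python3 -c "
from h import *
st()"
```

```text
24.5 rack [-112.    38.7  104.3] F [-8.   0.4  4.2] op 0.0
```

The stop is felt (8 N at x = -112, as predicted). Retreat and check.

>>> {"api": "carry_out", "payload": {
  "moves": [
    [0, 0, 0, -0.01, 0, 0, 1],
    [0, 0, 0, -0.04, 0, 0, 1],
    [0, 0, 0, -0.05, -0.03, 0, 1],
    [0, 0, 0, 0, -0.05, 0.05, 1],
    [0, 0, 0, 0, 0, 0.06, 1],
    [0, 0, 0, 0, 0, 0.06, 1],
    [0, 0, 0, 0, 0, 0.06, 1],
    [0, 0, 0, 0, 0, 0.06, 1],
    [0, 0, 0, 0, 0, 0, 1]
  ]
}}

```text
time: 25.62
eef_pos: [0.4724, 0.1888, 0.179]
tcp_rot: [-0.706, -0.017, 0.015, 0.707]
contact_force: [0.2, -0.1, -0.2]
opening: -0.005
```

```bash
python3 -c "
from h import *
st();button();b=read_camera('top');s=read_camera('scene')
f=lambda i,x,y,w,h:cv2.resize(i[y:y+h,x:x+w],(400,int(400*h/w)),interpolation=cv2.INTER_CUBIC)
cv2.imwrite('pics/p8.png',np.hstack([f(b,150,85,250,210),f(s,190,110,250,210)]))"
```

```text
25.625 rack [-210.7  326.7  179. ] F [ 0.2 -0.1 -0.2] op -0.0
n 48 mean [-2.9  7.8] ext [ 26.4 122.5] axis deg 91.9
```

View pics/p8.png

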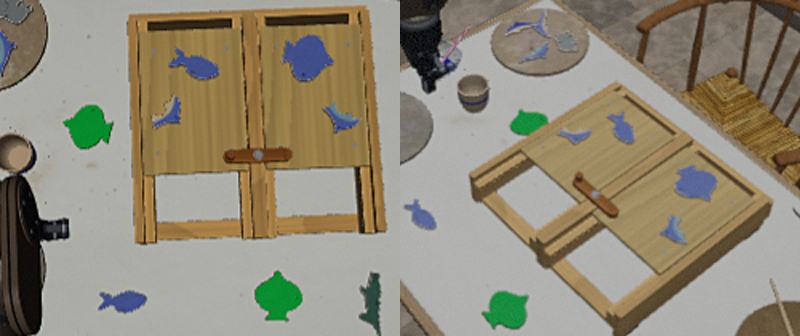

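The last picture shows the button square across both near edges (axis about 92°). Both boards are home, all four animals lie on them, and the cup, fish_b and crocodile are in place. Handing in.

```bash
python3 -c "
from h import *
st(); print(sign_off())"
```

```text
25.775 rack [-210.4  322.8  178.6] F [ 1.5 -0.2 -0.2] op 0.01
the job is handed in; nothing more can be done
None
```

Both boards were pushed back until they stopped against the far walls of their notches. The turn-button was then swung square across both boards, with its peg end to the rack's left. The job was handed in at about 26 s; the sign-off reports no verdict.

**Last checks**
- **Boards:** each stopped at about 20 N with the tool at the same rack x (-129 mm). The left board measured x ≈ +1 mm, and its lengths in the picture fit the dropped height better than the riding one. I only checked the right board by eye and by that matching stop.
- **Button:** its axis measured about 92° in the top view. The colour mask was thin, at 48 pixels.
- **Clay and bystanders:** in the last picture all four animals lie on their boards and the cup, fish_b and crocodile look unmoved. I did not measure them.
- **Robot:** it was clear of everything when I handed in.

**What went wrong or disagreed**
- **First push:** it passed over the left board without touching it. The fingertips stood roughly 20–25 mm higher than the stated 19 mm ahead of the TCP implies, so I worked lower.
- **Slanted push:** while pushing, the force had an upward part of about 4–14 N that I could not explain. It stayed well under the limits.
- **Button, first attempt:** one push pressed towards the pivot at about 15 N and had to be redone from a better side.

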